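# Dock a gas detector on the calibration rail

### The arm

A 7-joint arm with a two-finger parallel gripper is mounted at the origin on the work surface. World frame = base frame: x ahead of the robot, y to its left, z up, the work surface at z = 0. Lengths are in m, angles in rad, forces in N, time in s.
With the tool pointing down it reaches from about 0.425 to 0.875 m from the base axis. Payload 4.7 kg.
Tool frame: the origin (TCP) lies midway between the tips of the shut fingers; the grasp point (between the pads) lies 19 mm behind it (env.hold_point_z is the distance from the TCP to the grasp point, in m); z points along the fingers, y is the direction in which the jaws open and shut (so a half turn about z gives the same grasp; the last joint's range is limited). The gripper opens to 87 mm and grips with 3 to 60 N. Pads are 19 mm wide; open, the fingers measure 117 mm over their backs; the gripper's body (75 mm by 190 mm) begins 51 mm behind the grasp point.
Start: joints at [-1.154, 0.321, -0.07, 1.45, 0.023, 1.371, -0.057], TCP at [0.255, 0.598, 0.223] pointing down, gripper open.
Joint ranges: [-2.86, 2.86], [-0.3, 2.09], [-1.38, 1.24], [0.06, 2.45], [-1.56, 4.7], [0.09, 2.05], [-2.69, 2.69]. Speed limits (rad/s): [2.57, 2.57, 3.14, 3.14, 3.14, 3.14, 3.14].

### API

Orientations are given as a rotation vector (axis times angle).
In Python, from bench import env gives the robot as it stands.
- The arm moves only by the shell command python3 -m crank 'ROWS' [FORCE]. ROWS is JSON, a list of rows, each a list of 5 numbers: the shift along the tool's x, y, z in mm, then the turn about the tool's z in degrees, then the opening, from 0 (shut) to 1 (fully open). A call has 1 to 20 rows; each row is the pose to reach, as a shift and turn from the pose commanded when the call began, along the tool's axes at that moment; what a row does not reach only later rows make up. A row lasts 1/8 s, in which the tool goes at most 62.5 mm and 10.7 degrees, less where a joint would pass 70% of its speed; a pose out of reach is approached as far as the arm can. A call with a gripper value outside its range is refused whole. The fingers move at their own pace and stop on an object; FORCE is the grip in N (left out, the last holds). Time passes only in rows, so rows that repeat a pose let the fingers close. It gives the time, the measured TCP pose, the force and the opening at its end, in the units of the state.
- env.observe(): the state, without advancing time (a new reading comes with each control period).
- env.snapshot(name): name is "scene" or "side" or "wrist"; returns the picture (420x560x3 uint8, red, green, blue); there is no depth.
- env.camera_model(name): a dict with "K" (3x3 intrinsics, pixels), "dist" ([k1, k2, p1, p2, k3] as OpenCV has them; the pictures are not rectified), "xyz" and "rotation" of the camera in the world; the wrist camera has in their place "T_tool_cam" (4x4, takes a point from camera to tool coordinates, whose origin is the TCP and whose axes are the flange's). Camera axes: x right, y down, z forward; pixel columns grow to the right and rows downward; lengths in m; the calibration is good to about 2 mm. A picture is of the moment at which its call begins: read the wrist's pose just before it. camera_model takes no time and is no camera call.
- env.finish_job(): hands the job in, once; it reports no verdict.
The state is a dict: "t": time; "joint_pos": joint angles; "qvel": joint speeds; "joint_torque": joint torques, N m; "position": TCP position; "eef_rot": TCP orientation; "ft_force": force on the tool from outside, world axes, zero at the start; "moment": the same for the moment, N m; "gripper_width": finger opening in m.
Only numpy, scipy, OpenCV 4.12 (cv2) and the standard library are available. Lean on these libraries where they do the work, as an engineer would, in place of code of your own. Each camera call takes 0.05 s, during which the arm holds its last target. There are 200 camera calls.

### The job

Hang the yellow gas detector on the calibration rail: take its hanger by the black fin, thread it onto the open end of the rail with the brass inlet block leading, and slide it along until it has pushed in the red docking button and the orange catch has snapped up behind it, so that it stays docked, with the button pressed, once you let go. Work gently, never pushing the hanger against the rail or the dock with more than about 20 N, and leave the other things on the bench where they are.

Things in the scene. Friction and masses are not known exactly. Their poses are not given: they have to be found in the camera images.
- hanger_grip (a point): Centre of the black fin on top of the hanger, where to grip it: fin 12 mm thick (y), x from -22 to +20 mm, 38 mm tall, its top 16 mm above this point; the saddle's flat roof lies 22 mm below this point. It lies over the hanger's centre, 143 mm above its underside. Axes: x along the hanger towards its brass inlet block, z up. With the hanger hanging on the rail this point is 28 mm above the flange's top.
- hanger_nose (a point): Centre of the front face of the brass inlet block (10 x 26 x 22 mm) on the hanger's roof, 32 mm ahead (+x) of hanger_grip and 11 mm above the roof. It is flush with the hanger's front end and is what meets the red button.
- hanger: The loose hanger, one rigid piece of 0.28 to 0.46 kg standing on the bench; origin under its centre. 64 mm long (x), 86 wide, 159 tall; yellow detector on the -y side, grey pack on the +y side. Under its black roof a channel runs right through along x: 33.6 mm wide, ceiling 28 mm below hanger_grip, lips 9 mm under the ceiling reach in below the rail's flange, 16 mm apart.
- rail_mouth (a point): Open end of the fixed aluminium T-rail: middle of the flange's tip, on its top face, 150 mm above the bench. x runs along the rail from the open end to the dock, z up. Flange 30 mm wide (y), 6 mm thick, tip rounded in plan (radius 15 mm), edges of the tip rounded 2 mm. A thread-on height that clears top and bottom has hanger_grip 29.5 mm above this point.
- rail: The rail, 320 mm long, level: origin on the bench under rail_mouth, same axes. Web under the flange 8 mm thick, starting 20 mm in; foot plate 100 mm wide, 12 mm thick. A blue dock (70 mm wide, 50 long, top 34 mm above the flange) is clamped on it; the dock's face is 190 to 270 mm from the open end, different each run and not measured: feel for it.
- inlet_button (a joint): Red spring button, 18 mm across, on the dock's face, 16 mm above the flange's top, facing the open end. Metres: 0 = out, 0.008 = fully in, flush with the face, a hard stop. Needs 2.5 N at first, 8 N fully in; springs back. Counting sliding drag, the push is about 10 N when it is nearly in. At 0.0045 the hanger's tail clears the catch.
- catch (a joint): Orange spring catch (10 mm wide) in the rail, 67 mm before the dock's face. Metres: 0 = up, standing 5 mm above the flange; 0.005 = pressed level with it. Its ramp faces the open end: the hanger rides over it (a bump of about 3 to 6 N) and holds it down until its tail has passed; then it snaps up behind the hanger and keeps it from sliding back.
- pipe_cap_mid (a point): Bystander, leave alone: white plastic pipe cap, a short jar shape 60 mm across and 45 mm tall; point at its centre.
- pipe_socket_mid (a point): Bystander, leave alone: white plastic pipe socket standing on end, 64 mm across, 60 mm tall; point at its centre.
- spanner_grip (a point): Bystander, leave alone: steel spanner lying on the bench, 180 mm long; point on its handle.
- gas_can_mid (a point): Bystander, leave alone: green gas can standing upright, 66 mm across, 170 mm tall; point at its centre.
- reader_mid (a point): Bystander, leave alone: black display unit on a foot, about 125 mm wide and 95 mm tall; point at its centre.
- regulator_mid (a point): Bystander, leave alone: brass regulator body standing upright, 48 mm across, 66 mm tall; point at its centre.
There are look-alikes about, which are no part of the job. What is shaped like the hanger but pink is not meant.

How it is judged:
On the way, in this order (a step that is already met when the one before it is completed fails the run):
1. the hanger is threaded on the rail near its open end, inlet leading (y of hanger_grip in the frame of rail_mouth between -0.006 and 0.006 m and z of hanger_grip in the frame of rail_mouth between 0.022 and 0.036 m and angle between the x axis of hanger_grip and the x axis of rail_mouth, either way round below 0.15 rad and x of hanger_grip in the frame of rail_mouth between 0.035 and 0.14 m and x of rail_mouth in the frame of hanger_grip below -0.03 m), for 0.1 s.
2. the hanger, on the rail, has pushed the button in at least 3 mm (y of hanger_grip in the frame of rail_mouth between -0.006 and 0.006 m and z of hanger_grip in the frame of rail_mouth between 0.022 and 0.036 m and angle between the x axis of hanger_grip and the x axis of rail_mouth, either way round below 0.15 rad and value of joint inlet_button above 0.003 m), for 0.2 s.
At the end, for the whole second after the job is handed in: The hanger is on the rail (within 6 mm sideways, 22 to 36 mm from flange top to the grip point, within 0.15 rad of the rail's direction), inlet leading, at rest, let go, and the button is still pressed in by more than 3 mm (all of step 2 and x of rail_mouth in the frame of hanger_grip below -0.1 m and linear speed of hanger below 0.01 m/s); the robot touches nothing.
It fails at once if the hanger is pushed against the dock with more than 20 N (contact force between hanger and dock above 20 N).
It fails at once if the hanger is pushed against the rail with more than 20 N (contact force between hanger and rail above 20 N).
It fails at once if a bystander is disturbed (moved more than 30 mm) (distance of any of pipe_cap_mid, pipe_socket_mid, spanner_grip, gas_can_mid, reader_mid, regulator_mid from where it was at the start of the episode above 0.03 m).
It also fails if it takes over 69 s, if anything falls off the work surface, if the arm or the gripper's body presses on something with over 40 N, if the wrist force passes 120 N, or if a joint passes its speed limit or range.

## Working session

There is one attempt and no reset: what is moved stays moved. The work goes in short steps, Python scripts to look and compute and a shell command to move; the robot and the scene stay as the last step left them, time stands still between calls to the robot, and variables do not carry over. Pictures are saved under pics/ and viewed, about 8 in all and at most 12, crops included, and the job is handed in when it is done.

```bash
mkdir -p pics
python3 - <<'E'
from bench import env
import cv2
import numpy as np
s=env.observe();print({k:np.round(v,3).tolist() for k,v in s.items()})
for n in("scene","side","wrist"):
    cv2.imwrite(f"pics/{n}0.png",env.snapshot(n)[:,:,::-1]); m=env.camera_model(n);print(n,{k:np.round(v,4).tolist() for k,v in m.items()})
E
```

```text
{'t': 0.0, 'joint_pos': [-1.154, 0.322, -0.07, 1.452, 0.023, 1.371, -0.057], 'qvel': [0.001, -0.0, 0.001, -0.001, 0.001, 0.0, -0.0], 'joint_torque': [-0.0, -49.13, -0.404, -31.253, -0.064, 0.044, 0.0], 'position': [0.255, 0.597, 0.221], 'eef_rot': [-0.628, -3.078, 0.003], 'ft_force': [-0.579, 0.479, 0.793], 'moment': [-0.013, 0.006, -0.047], 'gripper_width': 0.087}
scene {'K': [[429.618, 0.0, 273.1742], [0.0, 429.618, 213.278], [0.0, 0.0, 1.0]], 'dist': [-0.0838, 0.0, 0.0, 0.0, 0.0], 'xyz': [1.531, -0.053, 0.8026], 'rotation': [-1.6865, -1.5956, 0.8098]}
side {'K': [[437.011, 0.0, 282.3659], [0.0, 437.011, 208.8222], [0.0, 0.0, 1.0]], 'dist': [-0.0186, 0.0, 0.0, 0.0, 0.0], 'xyz': [0.0706, -0.728, 1.064], 'rotation': [-2.3221, 0.6299, -0.2756]}
wrist {'K': [[300.566, 0.0, 281.281], [0.0, 300.566, 205.8514], [0.0, 0.0, 1.0]], 'dist': [-0.0441, 0.0, 0.0, 0.0, 0.0], 'T_tool_cam': [[-0.0007, -0.9657, -0.2598, 0.0692], [1.0, -0.0002, -0.0019, -0.0004], [0.0017, -0.2598, 0.9657, -0.1631], [0.0, 0.0, 0.0, 1.0]]}
```

View pics/scene0.png

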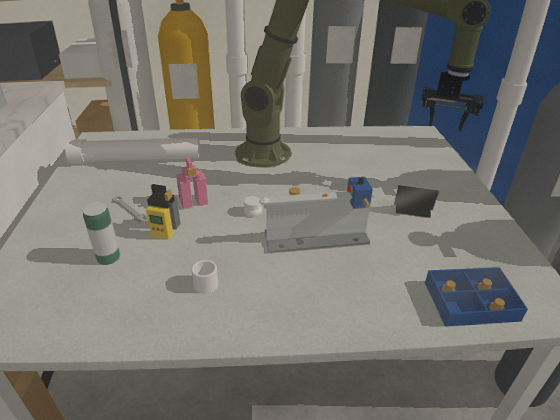

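View pics/side0.png

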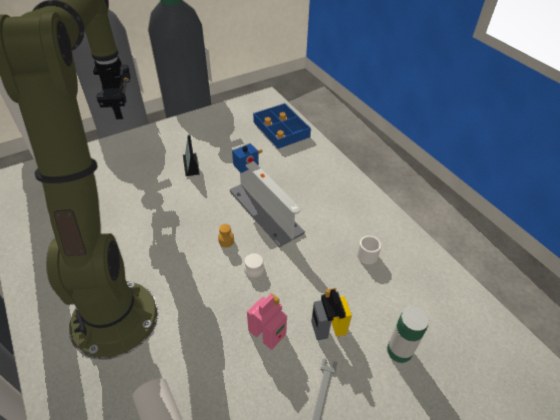

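The scene view shows the hanger at about (162,212) and the rail's open end at about (265,203), with the dock at (360,192). In the side view the hanger is at (332,315), the mouth at (297,212) and the dock at (245,158). I'll zoom in next.

```bash
cat > h.py <<'E'
import numpy as np, cv2
from scipy.spatial.transform import Rotation as R
from scipy.optimize import least_squares
from bench import env
def cam(n,st=None):
    m=env.camera_model(n)
    if n=="wrist":
        T=np.eye(4);T[:3,:3]=R.from_rotvec(st["eef_rot"]).as_matrix();T[:3,3]=st["position"]
        T=T@np.array(m["T_tool_cam"])
    else:
        T=np.eye(4);T[:3,:3]=R.from_rotvec(m["rotation"]).as_matrix() if np.ndim(m["rotation"])==1 else m["rotation"];T[:3,3]=m["xyz"]
    return np.array(m["K"]),np.array(m["dist"],float),T
def proj(c,P):
    K,d,T=c;Ti=np.linalg.inv(T)
    return cv2.projectPoints(np.atleast_2d(np.array(P,float)),cv2.Rodrigues(Ti[:3,:3])[0],Ti[:3,3],K,d)[0][:,0]
def onz(c,uv,z):
    K,d,T=c;p=cv2.undistortPoints(np.array([[uv]],float),K,d)[0,0]
    r=T[:3,:3]@[p[0],p[1],1];return T[:3,3]+r*(z-T[2,3])/r[2]
def tri(cs,uvs):
    f=lambda X:np.concatenate([proj(c,X)[0]-uv for c,uv in zip(cs,uvs)])
    s=least_squares(f,[.6,0,.1]);return s.x,np.abs(s.fun).max()
E
python3 - <<'E'
import cv2,numpy as np
a=cv2.imread("pics/scene0.png");b=cv2.imread("pics/side0.png")
z=lambda i,x,y,w,h,s:cv2.resize(i[y:y+h,x:x+w],None,fx=s,fy=s,interpolation=cv2.INTER_CUBIC)
top=np.hstack([z(a,140,175,50,70,4),z(a,250,175,125,70,4)])
top=np.pad(top,((0,0),(0,800-top.shape[1]),(0,0)))
bot=np.hstack([z(b,225,140,85,80,4),z(b,305,280,60,80,4)])
bot=np.pad(bot,((0,0),(0,800-bot.shape[1]),(0,0)))
cv2.imwrite("pics/z1.png",np.vstack([top,bot]))
E
```

```text
(no output)
```

View pics/z1.png

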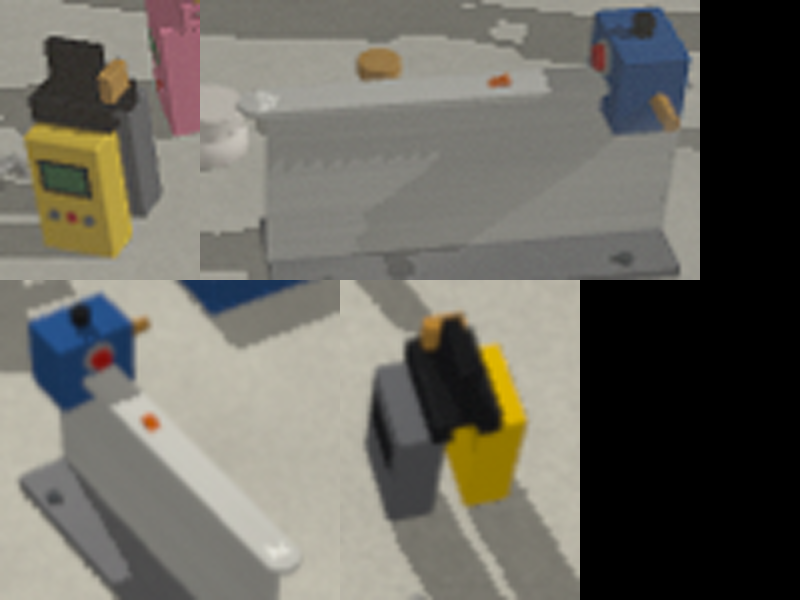

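Run:
```python
from h import *
a=cam("scene");b=cam("side")
S=lambda x,y:(250+(x-200)/4,175+y/4); D=lambda x,y:(225+x/4,140+(y-280)/4)
H=lambda x,y:(140+x/4,175+y/4); G=lambda x,y:(305+(x-340)/4,280+(y-280)/4)
np.set_printoptions(precision=4,suppress=True)
print("mouth",onz(a,S(248,104),.15),onz(b,D(294,562),.15),tri([a,b],[S(248,104),D(294,562)]))
print("catch",onz(a,S(499,82),.153),onz(b,D(150,422),.153),tri([a,b],[S(499,82),D(150,422)]))
print("button",tri([a,b],[S(602,55),D(101,358)]))
print("fin top mid",onz(a,H(76,42),.159),onz(b,G(470,352),.159),tri([a,b],[H(76,42),G(470,352)]))
print("brass top",onz(a,H(116,66),.143),onz(b,G(443,322),.143),tri([a,b],[H(116,66),G(443,322)]))
s=env.observe();print(R.from_rotvec(s["eef_rot"]).as_matrix())
```

```text
mouth [ 0.5656 -0.0202  0.15  ] [ 0.5618 -0.0292  0.15  ] (array([ 0.5635, -0.0226,  0.1466]), np.float64(0.894618516145556))
catch [0.5511 0.1536 0.153 ] [0.5425 0.1479 0.153 ] (array([0.545 , 0.1541, 0.1482]), np.float64(0.32126086612404947))
button (array([0.5397, 0.2253, 0.1641]), np.float64(0.7286736802914504))
fin top mid [ 0.4864 -0.309   0.159 ] [ 0.4854 -0.3246  0.159 ] (array([ 0.4858, -0.317 ,  0.1547]), np.float64(2.5620403673439682))
brass top [ 0.4943 -0.2817  0.143 ] [ 0.4908 -0.2917  0.143 ] (array([ 0.4917, -0.2865,  0.1391]), np.float64(1.3756188866368575))
[[-0.92    0.392  -0.0005]
 [ 0.392   0.92   -0.0013]
 [-0.0001 -0.0014 -1.    ]]
```

```bash
python3 -m crank '[[-40,-25,-40,0,1],[-90,-60,-79,8,1],[-135,-90,-79,16,1],[-180,-120,-79,20,1],[-225,-150,-79,24,1],[-270,-180,-79,28,1],[-315,-210,-79,32,1],[-360,-240,-79,36,1],[-405,-270,-79,40,1],[-447,-297,-79,44,0.6],[-465,-350,-79,48,0.6],[-480,-405,-79,52,0.6],[-495,-460,-79,56,0.6],[-510,-520,-79,60,0.6],[-525,-580,-79,64,0.6],[-540,-640,-79,68,0.6],[-555,-700,-79,72,0.6],[-571,-751,-79,77,0.6],[-571,-751,-79,77,0.6],[-571,-751,-79,77,0.6]]'
python3 - <<'E'
from h import *
np.set_printoptions(precision=4,suppress=True)
s=env.observe();im=env.snapshot("wrist");cv2.imwrite("pics/w1.png",im[:,:,::-1])
np.savez("w1.npz",p=s["position"],r=s["eef_rot"]);print(s["t"],s["position"],s["eef_rot"],s["ft_force"])
c=cam("wrist",s);q=np.array([.486,-.317,.159]);print(proj(c,[q]))
a=cam("scene");b=cam("side")
for n,u,v,z in(("cap",(253,207),(254,266),.0225),("socket",(205,276),(370,250),.03),("reg",None,(226,235),.033),("can",(103,233),(407,333),.085),("pink",(192,185),(268,322),.08)):
    print(n,u and onz(a,u,z)[:2],onz(b,v,z)[:2])
E
```

```text
t: 2.65
position: [0.4859, -0.3159, 0.3011]
eef_rot: [-2.406, -2.018, -0.0]
ft_force: [-0.4, 0.7, -0.8]
gripper_width: 0.0517
2.65 [ 0.4859 -0.3159  0.3011] [-2.4063 -2.0179 -0.0005] [-0.3696  0.6507 -0.8379]
[[280.2404 195.3016]]
cap [ 0.4096 -0.0437] [ 0.4002 -0.0541]
socket [ 0.7243 -0.1736] [ 0.7263 -0.181 ]
reg None [0.3776 0.0837]
can [ 0.6031 -0.454 ] [ 0.609 -0.458]
pink [ 0.3606 -0.2355] [ 0.3315 -0.2585]
```

View pics/w1.png

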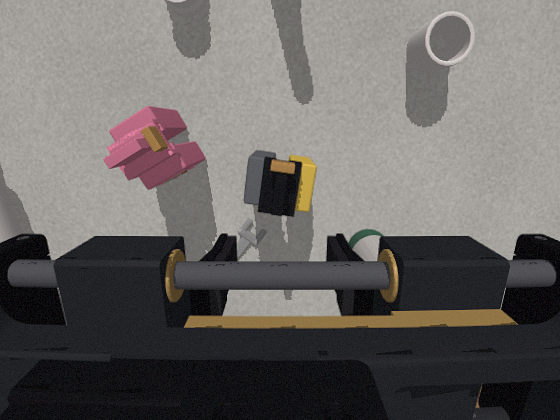

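The wrist view shows the hanger upright at (282,183) with its brass block at (283,167), leading up-image. I'll zoom in to fit its pose.

Run:
```python
import cv2,numpy as np
a=cv2.imread("pics/w1.png")[145:220,240:325]
a=np.clip(cv2.resize(a,None,fx=8,fy=8,interpolation=cv2.INTER_CUBIC).astype(float)**.6*255**.4,0,255).astype(np.uint8)
cv2.imwrite("pics/w1z.png",a)
```

```text
(no output)
```

View pics/w1z.png

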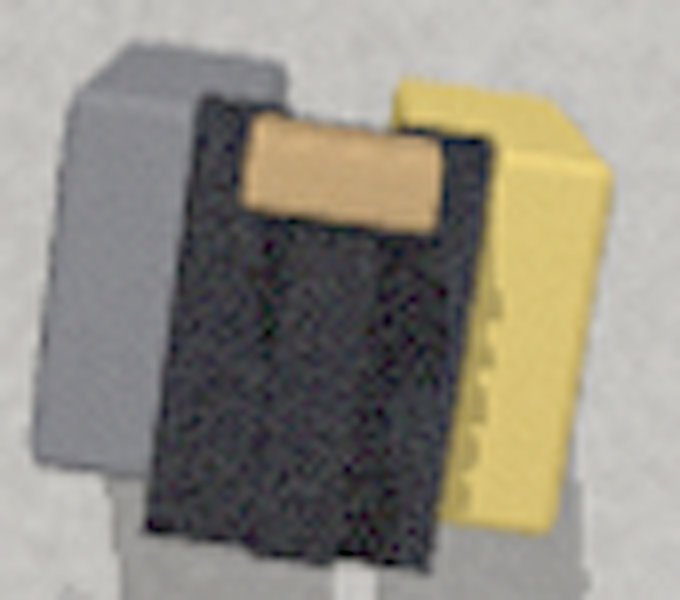

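Run:
```python
from h import *
np.set_printoptions(precision=4,suppress=True)
d=np.load("w1.npz");c=cam("wrist",dict(position=d["p"],eef_rot=d["r"]))
U=lambda x,y:np.array([240+(x+.5)/8-.5,145+(y+.5)/8-.5])
ob=np.array([U(240,213),U(436,236),U(148,530),U(430,572)])
def f(q):
    x,y,t,w=q;L=np.array([[22,13,143],[22,-13,143],[-32,w,121],[-32,-w,121]])/1e3
    M=R.from_euler("z",t).as_matrix();return (proj(c,L@M.T+[x,y,0])-ob).ravel()
s=least_squares(f,[.486,-.317,1.4,20],x_scale=[.01,.01,.1,5]);print(s.x,np.degrees(s.x[2]),s.fun)
for uv,z in((U(203,97),.121),(U(492,137),.121),(U(246,112),.143),(U(443,137),.143)):
    p=onz(c,uv,z)-[s.x[0],s.x[1],0];print(R.from_euler("z",-s.x[2]).apply(p))
h=np.array([s.x[0],s.x[1],.143]);M=R.from_rotvec(d["r"]).as_matrix()
t=M.T@(h+[0,0,-.019]-d["p"]);print("tool shift mm",t*1e3,"tool x yaw",np.degrees(np.arctan2(M[1,0],M[0,0])))
```

```text
[ 0.4848 -0.3167  1.2565 21.2378] 71.99034834064415 [ 0.3698 -0.6899 -0.1835 -0.246  -0.139   0.7989 -0.0686  0.2717]
[0.0335 0.021  0.121 ]
[ 0.0336 -0.0204  0.121 ]
[0.0347 0.0142 0.143 ]
[ 0.035  -0.0122  0.143 ]
tool shift mm [ -1.1908  -0.9072 177.0978] tool x yaw 79.96458754469592
```

```bash
python3 -m crank '[[-1,-1,30,8,0.5],[-1,-1,70,8,0.5],[-1,-1,110,8,0.5],[-1,-1,140,8,0.5],[-1,-1,160,8,0.5],[-1,-1,170,8,0.5],[-1,-1,174,8,0.5],[-1,-1,174,8,0.5],[-1,-1,174,8,0],[-1,-1,174,8,0],[-1,-1,174,8,0],[-1,-1,174,8,0],[-1,-1,174,8,0],[-1,-1,174,8,0]]' 30
```

```text
t: 4.45
position: [0.4842, -0.3175, 0.1274]
eef_rot: [-2.542, -1.844, 0.001]
ft_force: [-2.5, 1.3, 0.4]
gripper_width: 0.0115
```

```bash
python3 -m crank '[[0,0,-5,0,0],[0,0,-20,0,0],[0,0,-50,0,0],[0,0,-90,0,0],[0,0,-130,0,0],[10,0,-160,-2,0],[40,3,-170,-6,0],[75,6,-170,-10,0],[115,9,-170,-14,0],[155,12,-170,-18,0],[190,14,-170,-21,0],[215,16,-170,-24,0],[232,17,-170,-24,0],[232,17,-170,-24,0],[232,17,-170,-24,0],[232,17,-170,-24,0]]'
python3 - <<'E'
from h import *
np.set_printoptions(precision=4,suppress=True)
s=env.observe();im=env.snapshot("wrist");cv2.imwrite("pics/w2.png",im[:,:,::-1])
np.savez("w2.npz",p=s["position"],r=s["eef_rot"]);print(s["position"],s["eef_rot"],s["ft_force"],s["gripper_width"])
E
```

```text
t: 6.45
position: [0.5723, -0.1042, 0.2978]
eef_rot: [2.107, 2.33, -0.0]
ft_force: [0.0, 0.0, -4.4]
gripper_width: 0.0116
[ 0.5723 -0.1042  0.2978] [ 2.1069  2.3297 -0.0004] [ 0.0204  0.0486 -4.4102] 0.011585847991791378
```

View pics/w2.png

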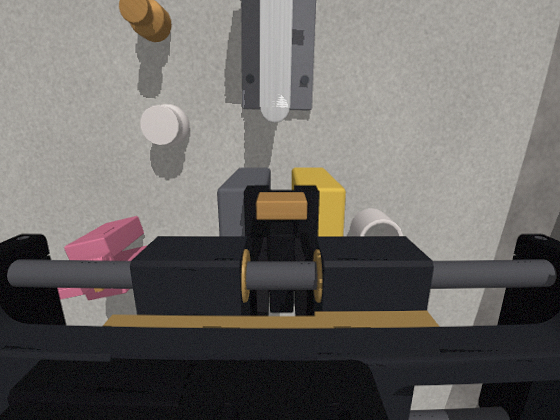

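The wrist view shows the rail's tip at about (275,121), with the rail running up-image to (275,0). The held hanger's brass block is at (282,206). I'll zoom in to measure both.

Run:
```python
import cv2,numpy as np
i=cv2.imread("pics/w2.png")
def z(x,y,w,h,s,g=1):
    a=cv2.resize(i[y:y+h,x:x+w],None,fx=s,fy=s,interpolation=cv2.INTER_CUBIC)
    return np.clip((a/255.)**g*255,0,255).astype(np.uint8)
A=z(230,0,95,130,4);B=z(235,165,100,60,4,.6);o=np.zeros((520,780,3),np.uint8);o[:,:380]=A;o[:240,380:]=B
cv2.imwrite("pics/w2z.png",o)
g=cv2.cvtColor(i,cv2.COLOR_BGR2GRAY)
for r in(10,40,70,90,100,110): print(r,g[r,250:305].tolist())
print("col275",g[100:135,275].tolist())
```

```text
10 [69, 74, 70, 68, 74, 70, 66, 67, 63, 86, 173, 182, 186, 187, 184, 185, 183, 184, 183, 180, 183, 186, 189, 182, 180, 183, 184, 183, 186, 183, 181, 186, 188, 187, 184, 186, 189, 186, 184, 186, 191, 185, 143, 101, 108, 108, 106, 112, 108, 108, 109, 112, 107, 107, 110]
40 [69, 74, 71, 70, 73, 70, 74, 73, 70, 89, 181, 180, 186, 186, 183, 184, 184, 186, 183, 180, 182, 183, 185, 182, 181, 184, 180, 181, 184, 180, 181, 189, 188, 180, 183, 185, 188, 183, 182, 187, 192, 160, 65, 73, 76, 76, 77, 75, 74, 71, 72, 72, 70, 98, 113]
70 [71, 71, 72, 69, 69, 71, 73, 68, 70, 94, 189, 182, 182, 182, 177, 182, 185, 185, 177, 176, 180, 180, 181, 178, 180, 176, 176, 179, 179, 182, 187, 187, 183, 177, 181, 184, 188, 181, 187, 187, 171, 115, 103, 110, 109, 106, 111, 108, 111, 107, 108, 107, 111, 108, 106]
90 [72, 75, 72, 69, 74, 73, 72, 71, 69, 104, 184, 179, 179, 180, 172, 180, 183, 180, 178, 180, 181, 182, 181, 181, 178, 171, 173, 176, 179, 181, 183, 183, 181, 178, 181, 182, 183, 183, 183, 181, 148, 102, 105, 101, 104, 106, 102, 107, 106, 103, 106, 107, 105, 103, 103]
100 [75, 70, 73, 75, 76, 74, 73, 70, 71, 106, 183, 179, 180, 177, 173, 178, 181, 183, 177, 174, 181, 183, 178, 179, 178, 173, 176, 177, 181, 198, 221, 222, 219, 198, 208, 225, 207, 181, 186, 173, 130, 102, 107, 104, 108, 109, 105, 103, 100, 105, 104, 106, 107, 105, 103]
110 [114, 109, 116, 116, 114, 107, 109, 107, 110, 116, 121, 167, 179, 172, 172, 174, 171, 168, 173, 174, 178, 182, 178, 179, 176, 176, 171, 175, 176, 174, 173, 179, 180, 182, 177, 177, 177, 173, 166, 115, 104, 106, 106, 103, 106, 107, 105, 104, 104, 103, 99, 97, 88, 89, 86]
col275 [173, 174, 177, 173, 172, 175, 176, 172, 177, 178, 176, 175, 174, 170, 174, 172, 171, 171, 170, 170, 167, 146, 115, 107, 112, 116, 113, 108, 111, 112, 141, 176, 169, 168, 168]
```

View pics/w2z.png

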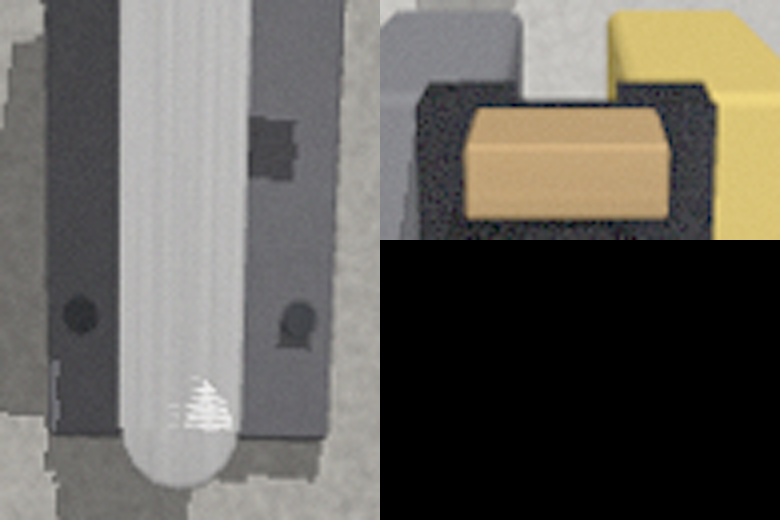

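Run:
```python
from h import *
np.set_printoptions(precision=4,suppress=True)
d=np.load("w2.npz");c=cam("wrist",dict(position=d["p"],eef_rot=d["r"]))
M=R.from_rotvec(d["r"]).as_matrix();print("tool yaw",np.degrees(np.arctan2(M[1,0],M[0,0])),"tilt",M[:,2])
lo=[onz(c,(u,v),.15) for u,v in((259.32,10),(259.3,40),(259.23,70),(259.2,90))]
ro=[onz(c,(u,v),.15) for u,v in((291.99,10),(291.26,40),(290.4,70),(290.08,90))]
fit=lambda P:np.polyfit([p[1] for p in P],[p[0] for p in P],1)
l,r=fit(lo),fit(ro);print(l,r)
k=(l+r)/2; tip=onz(c,(275,121.1),.149);y=tip[1];m=np.array([np.polyval(k,y),y,.15]);yaw=np.arctan2(1,k[0])
print("mouth",m,"yaw",np.degrees(yaw),np.degrees(np.arctan2(1,l[0])),np.degrees(np.arctan2(1,r[0])),"width",(np.polyval(r,y+.06)-np.polyval(l,y+.06))*np.sin(yaw))
U=lambda x,y:(235+(x-380+.5)/4-.5,165+(y+.5)/4-.5)
# hanger pose in tool frame: brass top corners, local wrt hanger_grip, hanger z=-tool z, hanger y=-tool y
ob=np.array([U(464,218),U(669,218),U(465,143),U(669,143)])
L=np.array([[22,13,0],[22,-13,0],[32,13,0],[32,-13,0]])/1e3
def f(q,zz=None):
    p=L*[1,-1,-1];p=R.from_euler("z",q[2]).apply(p)+[q[0],q[1],q[3]]
    return (proj(c,p@M.T+d["p"])-ob).ravel()
s=least_squares(f,[0,0,0,-.016],x_scale=[.01,.01,.1,.01]);print("hanger_grip in tool x,y,yaw,z",s.x,s.fun)
```

```text
tool yaw 95.74991278473922 tilt [ 0.0002 -0.0005 -1.    ]
[-0.0825  0.5413] [-0.0803  0.5715]
mouth [ 0.559  -0.0319  0.15  ] yaw 94.65424540809734 94.71896030968806 94.58951860288772 width 0.030131417057800404
hanger_grip in tool x,y,yaw,z [ 0.0007  0.0011  0.0015 -0.016 ] [ 0.3672  0.0488 -0.2566  0.0926 -0.3047 -0.0915  0.196  -0.0477]
```

```bash
python3 -m crank '[[0,-4,0,0.5,0],[0,-8.5,10,1,0],[0,-8.5,40,1,0],[0,-8.5,75,1,0],[0,-8.5,105,1,0],[0,-8.5,125,1,0],[0,-8.5,134,1,0],[0,-8.5,134,1,0],[0,-8.5,134,1,0],[0,-8.5,134,1,0]]'
python3 - <<'E'
from h import *
np.set_printoptions(precision=4,suppress=True)
s=env.observe();im=env.snapshot("wrist");cv2.imwrite("pics/w3.png",im[:,:,::-1])
np.savez("w3.npz",p=s["position"],r=s["eef_rot"]);M=R.from_rotvec(s["eef_rot"]).as_matrix();print(s["t"],s["position"],s["ft_force"],s["moment"],np.degrees(np.arctan2(M[1,0],M[0,0])),M[:,2])
i=im[:,:,::-1]
c=cam("wrist",s);u=proj(c,[[.559,-.0319,.15]])[0];print(u)
def z(x,y,w,h,k,g=1):
    a=cv2.resize(i[y:y+h,x:x+w],None,fx=k,fy=k,interpolation=cv2.INTER_CUBIC);return ((a/255.)**g*255).clip(0,255).astype(np.uint8)
cv2.imwrite("pics/w3z.png",z(210,0,140,235,2.5,.7))
E
```

```text
t: 7.75
position: [0.5649, -0.1033, 0.1645]
eef_rot: [2.123, 2.314, 0.002]
ft_force: [0.5, 0.7, -5.1]
gripper_width: 0.012
7.75 [ 0.5649 -0.1033  0.1645] [ 0.4759  0.7242 -5.1127] [-0.0659  0.0309 -0.0008] 94.9197047808197 [ 0.0018  0.0001 -1.    ]
[279.5827 121.2763]
```

View pics/w3z.png

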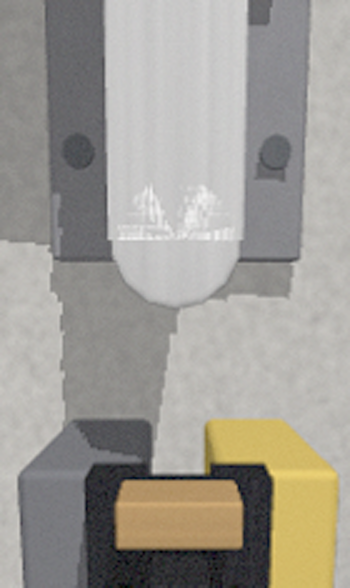

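Run:
```python
from h import *
np.set_printoptions(precision=4,suppress=True)
d=np.load("w3.npz");c=cam("wrist",dict(position=d["p"],eef_rot=d["r"]));M=R.from_rotvec(d["r"]).as_matrix()
g=cv2.cvtColor(cv2.imread("pics/w3.png"),cv2.COLOR_BGR2GRAY).astype(float)
T=lambda uv,z:M.T@(onz(c,uv,z)-d["p"])
L=[];Q=[]
for r in range(8,88,4):
    row=g[r-1:r+2].mean(0);a=int(np.argmax(np.diff(row[245:265])))+245;b=int(np.argmin(np.diff(row[300:316])))+300
    def sub(i,row):
        x=np.arange(i-2,i+3);w=np.abs(np.diff(row)[x]);return (x*w).sum()/w.sum()+.5
    L.append(T((sub(a,row),r),.15));Q.append(T((sub(b,row),r),.15))
L=np.array(L);Q=np.array(Q)
l=np.polyfit(L[:,0],L[:,1],1);q=np.polyfit(Q[:,0],Q[:,1],1)
print("L",l,np.std(L[:,1]-np.polyval(l,L[:,0])),"R",q,np.std(Q[:,1]-np.polyval(q,Q[:,0])))
k=(l+q)/2;tip=T((281,304/2.5-.3),.149);print("rail in tool: slope",k[0],"y at tip",np.polyval(k,tip[0]),"tip x",tip[0],"rail y at hanger",k[1],'w',q[1]-l[1]+.07*(q[0]-l[0]))
for x in(116.5,242.5):
  print([T((210+x/2.5-.3,yy/2.5-.3),d["p"][2]+.0160) for yy in(503,549)])
```

```text
L [ 0.0043 -0.0152] 3.888913420579449e-05 R [0.0039 0.0151] 3.5568520591899845e-05
rail in tool: slope 0.004079856224955696 y at tip 0.00023211348534015413 tip x 0.07160473317461254 rail y at hanger -6.002353103858049e-05 w 0.030243226954976044
[array([ 0.0325, -0.0115, -0.016 ]), array([ 0.0227, -0.0117, -0.016 ])]
[array([ 0.0324,  0.014 , -0.016 ]), array([ 0.0227,  0.0142, -0.016 ])]
```

```bash
python3 -m crank '[[5,-1,0.5,0,0],[15,-1,0.5,0,0],[25,-1,0.5,0,0],[32,-1,0.5,0,0],[36,-1,0.5,0,0],[39,-1,0.5,0,0],[42,-1,0.5,0,0],[44,-1,0.5,0,0],[46,-1,0.5,0,0],[48,-1,0.5,0,0],[50,-1,0.5,0,0],[50,-1,0.5,0,0]]'
```

```text
t: 9.3
position: [0.559, -0.0532, 0.163]
eef_rot: [-2.124, -2.315, -0.0]
ft_force: [-0.1, -0.5, -4.9]
gripper_width: 0.0115
```

```bash
python3 -m crank '[[3,0,-0.4,0,0],[6,0,-0.4,0,0],[9,0,-0.4,0,0],[12,0,-0.4,0,0],[15,0,-0.4,0,0],[18,0,-0.4,0,0],[21,0,-0.4,0,0],[24,0,-0.4,0,0],[24,0,-0.4,0,0]]'
python3 - <<'E'
from h import *
s=env.observe();cv2.imwrite("pics/s4.png",env.snapshot("scene")[:,:,::-1]);cv2.imwrite("pics/d4.png",env.snapshot("side")[:,:,::-1])
a=cv2.imread("pics/s4.png")[150:260,215:385];b=cv2.imread("pics/d4.png")[130:260,205:345]
f=lambda i,k:cv2.resize(i,None,fx=k,fy=k,interpolation=cv2.INTER_CUBIC)
a=f(a,2.3);b=f(b,2.7);o=np.zeros((360,780,3),np.uint8);o[:a.shape[0],:a.shape[1]]=a;o[:b.shape[0],395:395+b.shape[1]]=b[:360,:385];cv2.imwrite("pics/z4.png",o);print(s["moment"])
E
```

```text
t: 10.42
position: [0.5569, -0.0291, 0.1634]
eef_rot: [-2.123, -2.315, -0.0]
ft_force: [-0.6, -1.2, -4.9]
gripper_width: 0.0116
[-0.05764816  0.01525094  0.01151273]
```

View pics/z4.png

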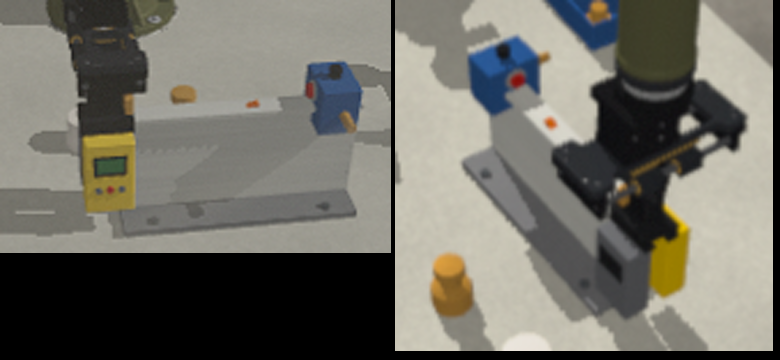

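```bash
python3 -m crank '[[3,0,0,0,0],[8,0,0,0,0],[13,0,0,0,0],[18,0,0,0,0],[23,0.1,0,0,0],[28,0.1,0,0,0],[33,0.1,0,0,0],[38,0.1,0,0,0],[43,0.2,0,0,0],[48,0.2,0,0,0],[53,0.2,0,0,0],[58,0.2,0,0,0],[63,0.3,0,0,0],[68,0.3,0,0,0],[73,0.3,0,0,0],[78,0.3,0,0,0],[83,0.4,0,0,0],[88,0.4,0,0,0],[93,0.4,0,0,0],[93,0.4,0,0,0]]'
```

```text
t: 13.02
position: [0.5493, 0.0639, 0.1634]
eef_rot: [-2.123, -2.316, -0.0]
ft_force: [0.7, -0.2, -5.6]
gripper_width: 0.0119
```

```bash
python3 -m crank '[[4,0,0,0,0],[8,0,0,0,0],[12,0,0,0,0],[16,0.1,0,0,0],[20,0.1,0,0,0],[24,0.1,0,0,0],[28,0.1,0,0,0],[32,0.1,0,0,0],[36,0.1,0,0,0],[40,0.2,0,0,0],[40,0.2,0,0,0]]'; sleep 0.1; python3 -m crank '[[2,0,0,0,0],[4,0,0,0,0],[6,0,0,0,0],[8,0,0,0,0],[8,0,0,0,0]]'; python3 -m crank '[[2,0,0,0,0],[4,0,0,0,0],[6,0,0,0,0],[8,0,0,0,0],[8,0,0,0,0]]'
```

```text
t: 14.4
position: [0.5461, 0.1036, 0.1634]
eef_rot: [-2.123, -2.316, -0.0]
ft_force: [-0.6, 0.3, -4.6]
gripper_width: 0.0121
t: 15.02
position: [0.5454, 0.1113, 0.1635]
eef_rot: [-2.123, -2.315, -0.0]
ft_force: [-0.1, -0.4, -4.8]
gripper_width: 0.0117
t: 15.65
position: [0.5452, 0.1185, 0.1638]
eef_rot: [2.124, 2.314, 0.001]
ft_force: [0.4, -3.9, -1.8]
gripper_width: 0.0112
```

```bash
python3 -m crank '[[2,0,0,0,0],[4,0,0,0,0],[6,0,0,0,0],[8,0,0,0,0],[10,0,0,0,0],[12,0,0,0,0],[12,0,0,0,0]]';  python3 -m crank '[[3,0,0,0,0],[6,0,0,0,0],[9,0,0,0,0],[12,0,0,0,0],[15,0,0,0,0],[18,0,0,0,0],[21,0,0,0,0],[24,0,0,0,0],[24,0,0,0,0]]'
```

```text
t: 16.52
position: [0.5437, 0.1316, 0.1635]
eef_rot: [-2.123, -2.315, -0.001]
ft_force: [0.2, -1.4, -0.5]
gripper_width: 0.0122
t: 17.65
position: [0.5416, 0.1556, 0.1635]
eef_rot: [-2.123, -2.315, -0.001]
ft_force: [-0.6, -0.6, -0.6]
gripper_width: 0.0115
```

```bash
python3 -m crank '[[2,0,0,0,0],[4,0,0,0,0],[6,0,0,0,0],[8,0,0,0,0],[10,0,0,0,0],[12,0,0,0,0],[14,0,0,0,0],[14,0,0,0,0]]';  python3 -m crank '[[1,0,0,0,0],[2,0,0,0,0],[3,0,0,0,0],[4,0,0,0,0],[4,0,0,0,0],[4,0,0,0,0]]'
```

```text
t: 18.65
position: [0.5404, 0.1693, 0.1635]
eef_rot: [-2.123, -2.315, -0.001]
ft_force: [0.4, -2.5, -0.5]
gripper_width: 0.0118
t: 19.4
position: [0.5401, 0.173, 0.1635]
eef_rot: [-2.124, -2.315, -0.0]
ft_force: [-0.7, -2.8, -0.5]
gripper_width: 0.012
```

```bash
for i in 1 2; do python3 -m crank '[[0.5,0,0,0,0],[1,0,0,0,0],[1.5,0,0,0,0],[2,0,0,0,0],[2,0,0,0,0]]' | grep -E "pos|ft"; done
```

```text
position: [0.54, 0.1749, 0.1635]
ft_force: [0.2, -2.7, -1.2]
position: [0.5398, 0.1769, 0.1635]
ft_force: [0.6, -1.8, -0.0]
```

```bash
python3 -m crank '[[0.5,0,0,0,0],[1,0,0,0,0],[1.5,0,0,0,0],[2,0,0,0,0],[2,0,0,0,0]]' | grep -E "pos|ft"; python3 -m crank '[[0.5,0,0,0,0],[1,0,0,0,0],[1.5,0,0,0,0],[2,0,0,0,0],[2,0,0,0,0]]' | grep -E "pos|ft"
```

```text
position: [0.5396, 0.1789, 0.1635]
ft_force: [0.1, -1.6, -0.4]
position: [0.5394, 0.1809, 0.1635]
ft_force: [-0.0, -1.9, -0.2]
```

```bash
python3 -m crank '[[0.5,0,0,0,0],[1,0,0,0,0],[1.5,0,0,0,0],[2,0,0,0,0],[2,0,0,0,0]]' | grep -E "pos|ft"; python3 -m crank '[[0.5,0,0,0,0],[1,0,0,0,0],[1.5,0,0,0,0],[2,0,0,0,0],[2,0,0,0,0]]' | grep -E "pos|ft"
```

```text
position: [0.5393, 0.1829, 0.1635]
ft_force: [0.7, -2.1, -0.1]
position: [0.5392, 0.1838, 0.1635]
ft_force: [0.1, -4.9, 0.6]
```

Run:
```python
from h import *
cv2.imwrite("pics/s5.png",env.snapshot("scene")[:,:,::-1]);cv2.imwrite("pics/d5.png",env.snapshot("side")[:,:,::-1])
a=cv2.imread("pics/s5.png")[150:230,295:385];b=cv2.imread("pics/d5.png")[125:225,215:315]
f=lambda i,k:cv2.resize(((i/255.)**.7*255).astype(np.uint8),None,fx=k,fy=k,interpolation=cv2.INTER_CUBIC)
a=f(a,4.4);b=f(b,4);o=np.zeros((400,800,3),np.uint8);o[:a.shape[0],:a.shape[1]]=a;o[:,400:]=b;cv2.imwrite("pics/z5.png",o)
```

```text
(no output)
```

View pics/z5.png

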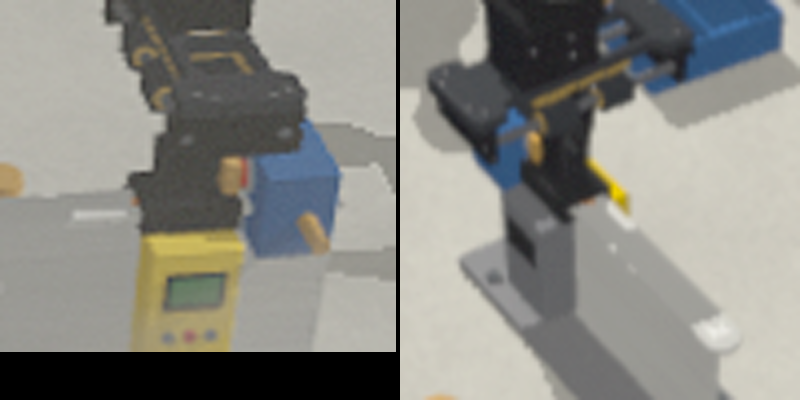

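Contact with the button has started: the force stepped up about 3 N, and the image shows the brass touching the red button with the tail just at the catch. I'll push on in small steps.

```bash
python3 -m crank '[[0.5,0,0,0,0],[1,0,0,0,0],[1.5,0,0,0,0],[2,0,0,0,0],[2,0,0,0,0]]' | grep -E "pos|ft"; python3 -m crank '[[0.5,0,0,0,0],[1,0,0,0,0],[1.5,0,0,0,0],[1.5,0,0,0,0]]' | grep -E "pos|ft"
```

```text
position: [0.5391, 0.1853, 0.1635]
ft_force: [-1.2, -6.7, -0.1]
position: [0.539, 0.1863, 0.1635]
ft_force: [-0.5, -7.3, 1.0]
```

```bash
python3 -m crank '[[0.5,0,0,0,0],[1,0,0,0,0],[1.5,0,0,0,0],[1.5,0,0,0,0]]' | grep -E "pos|ft"
```

```text
position: [0.5388, 0.1883, 0.1632]
ft_force: [-0.1, -6.5, 0.1]
```

```bash
python3 -m crank '[[0.5,0,0,0,0],[1,0,0,0,0],[1.2,0,0,0,0],[1.2,0,0,0,0],[1.2,0,0,0,0]]' | grep -E "pos|ft"
```

```text
position: [0.5387, 0.1891, 0.1633]
ft_force: [0.1, -6.3, -1.1]
```

```bash
python3 -m crank '[[0.4,0,0,0,0],[0.8,0,0,0,0],[0.8,0,0,0,0],[0.8,0,0,0,0]]' | grep -E "pos|ft"; python3 -m crank '[[-0.5,0,0,0,0],[-1,0,0,0,0],[-1.5,0,0,0,0],[-2,0,0,0,0],[-2,0,0,0,0]]' | grep -E "pos|ft"
```

```text
position: [0.5386, 0.1897, 0.1632]
ft_force: [0.8, -7.1, 0.2]
position: [0.5388, 0.1882, 0.1632]
ft_force: [0.9, -5.7, -1.0]
```

```bash
python3 -m crank '[[-0.5,0,0,0,0],[-1,0,0,0,0],[-1.5,0,0,0,0],[-2,0,0,0,0],[-2,0,0,0,0]]' | grep -E "pos|ft";python3 -m crank '[[-0.5,0,0,0,0],[-1,0,0,0,0],[-1.5,0,0,0,0],[-1.5,0,0,0,0]]' | grep -E "pos|ft"
```

```text
position: [0.5388, 0.1876, 0.1632]
ft_force: [0.2, -4.4, -2.8]
position: [0.5388, 0.1873, 0.1633]
ft_force: [1.6, -1.1, -5.8]
```

```bash
python3 -m crank '[[0.5,0,0.3,0,0],[0.5,0,0.6,0,0],[0.5,0,0.6,0,0.15],[0.5,0,0.6,0,0.25],[0.5,0,0.6,0,0.4],[0.5,0,0.6,0,0.4],[0.5,0,0.6,0,0.4],[0.5,0,-3,0,0.4],[0.5,0,-10,0,0.4],[0.5,0,-25,0,0.4],[0.5,0,-50,0,0.4],[0.5,0,-90,0,0.4],[-40,0,-120,0,0.4],[-90,0,-120,0,0.4],[-140,0,-120,0,0.4],[-140,0,-120,0,0.4]]'
python3 - <<'E'
from h import *
cv2.imwrite("pics/s6.png",env.snapshot("scene")[:,:,::-1]);cv2.imwrite("pics/d6.png",env.snapshot("side")[:,:,::-1])
a=cv2.imread("pics/s6.png")[150:250,295:385];b=cv2.imread("pics/d6.png")[125:225,215:315]
f=lambda i,k:cv2.resize(((i/255.)**.7*255).astype(np.uint8),None,fx=k,fy=k,interpolation=cv2.INTER_CUBIC)
a=f(a,4.4);b=f(b,4);o=np.zeros((440,800,3),np.uint8);o[:a.shape[0],:a.shape[1]]=a;o[:400,400:]=b;cv2.imwrite("pics/z6.png",o)
E
```

```text
t: 29.75
position: [0.5516, 0.0408, 0.2854]
eef_rot: [2.133, 2.303, 0.002]
ft_force: [0.1, 0.7, -0.2]
gripper_width: 0.0349
```

View pics/z6.png

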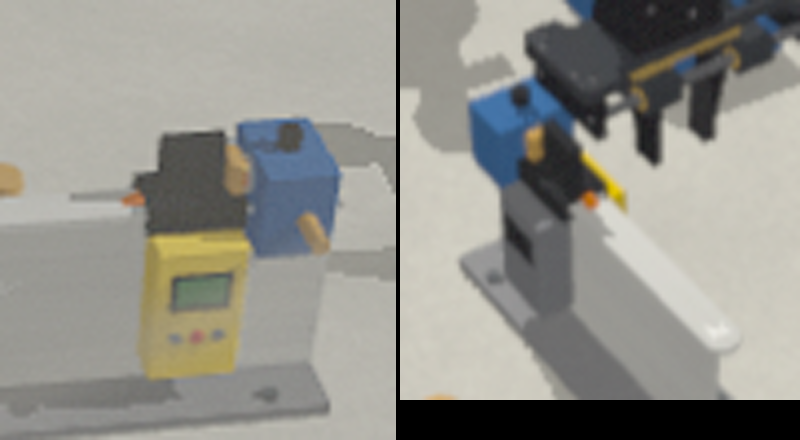

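The released hanger sits against the dock with its brass block on the button. The orange catch stands up right behind its tail, at (133,199) in the left crop and (590,200) in the right. The gripper is clear, so I'm handing in.

```bash
python3 -c "
from bench import env
print(env.finish_job())"
```

```text
the job is handed in; nothing more can be done
None
```

The hanger is docked on the rail, and I handed the job in at about 30 s of the 69 s allowed. `finish_job` gave no verdict, so the points below are my own checks.

- **What I did:** I gripped the hanger by its fin and threaded it onto the open end with the brass inlet leading. I slid it over the catch, a bump of about 4 N, and pushed the button in about 6.5 mm. The highest push I read at the wrist was about 7 N, read at the end of each move only.
- **Catch test before release:** I pulled back gently and the hanger stopped with the button still about 4.4 mm in. The push then fell to about 1 N with almost no further movement, so the catch is holding it.
- **After release:** Both fixed cameras show the orange catch up behind the tail and the brass block against the button. The gripper is clear and reads about zero force.
- **Bystanders:** I kept the arm and hanger clear of them, but did not measure their positions again at the end.
- **Disagreements:**
  - The wrist camera showed a sideways offset of about 1 mm compared with the jaw centre. I cancelled it by measuring the hanger and the rail in the same picture.
  - The first estimate of the rail's open end from the fixed cameras was up to 1 cm off the wrist-camera estimate. I used the wrist one.
  - The button's depth is inferred from arm position and force, not seen directly.

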